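# Lock the blue bayonet cap on the spice jar

## Task

The blue cap on its spice jar is still up on its spring. Push it down and, holding it down, turn it a quarter-turn clockwise, seen from above, so that it locks; then let go of it. Leave the cap of the green-capped jar as it is; that jar is still to be filled.

Things in the scene. Friction and masses are not known exactly. Their poses are not given: they have to be found in the camera images.
- blue_grip (a point): Middle of the upright grip bar on the blue cap, on the turning axis; moves with the cap. Bar 62 mm long (x axis), 16 thick (y), 26 tall (z up), white line on top. The point is 13 mm above the cap disc's top (disc 86 mm across, 8 thick) and, unpressed, 154 above the trolley. Pale clear-plastic jar 92 across, fixed in a holder; white lock ring 114 across, its top 21 mm below the unpressed disc top.
- blue_press (a joint): How far the blue cap is pushed down, m: 0 = up on its spring (start), 0.011 = hard stop. Spring about 3 N at first, 6.5 N at the stop. The cap turns only while pushed down 8 mm or more, when its two lugs are below the lock ring. Let go at the end of the turn, the lugs spring up into notches and the cap stays about 4 mm down, locked.
- blue_turn (a joint): Turn of the blue cap on its jar, rad, growing clockwise seen from above: 0 = unlocked (start), 1.45 = hard stop. The notches take the lugs from 1.13 to 1.45; let go sooner and it does not lock. Seal friction 0.15 N m, more if turned fast (0.2 N m per rad/s).
- green_grip (a point): The same point on the same kind of cap, in green, on a second identical jar. To be left alone: this cap must stay up on its spring, unlocked.

How it is judged:
By the outcome, as a careful person would: the job done as asked, in the order asked, and still so for the second after the job is handed in, with the robot touching nothing.
It also fails if it takes over 40 s, if anything falls off the work surface, if the arm or the gripper's body presses on something with over 40 N, if the wrist force passes 120 N, or if a joint passes its speed limit or range.

## Robot

A 7-joint arm with a two-finger parallel gripper is mounted at the origin on the work surface. World frame = base frame: x ahead of the robot, y to its left, z up, the work surface at z = 0. Lengths are in m, angles in degrees, forces in N, time in s.
With the tool pointing down it reaches from about 0.4 to 0.85 m from the base axis. Payload 10.4 kg.
Tool frame: the origin (TCP) lies midway between the tips of the shut fingers; the grasp point (between the pads) lies 19 mm behind it; z points along the fingers, y is the direction in which the jaws open and shut (so a half turn about z gives the same grasp; the last joint's range is limited). The gripper opens to 85 mm and grips with 20 to 120 N. Pads are 22 mm wide; open, the fingers measure 114 mm over their backs; the gripper's body (76 mm by 85 mm) begins 54 mm behind the grasp point. The pads swing forward as they close: fully open they stand 13 mm farther back than shut.
Start: joints at [65.34, 19.034, -3.707, 83.658, 1.238, 77.344, -5.071], TCP at [0.248, -0.574, 0.231] pointing down, gripper open.
Joint ranges: [-148.97, 148.97], [-28.65, 121.19], [-84.17, 76.75], [9.2, 138.47], [-72.65, 252.65], [3.7, 117.97], [-149.18, 149.18]. Speed limits (degrees/s): [127.2, 127.2, 159.86, 159.86, 180, 180, 180].

## Interface

Orientations are given as a 3x3 rotation matrix whose columns are the frame's x, y, z axes.
In Python, from plant import r, optics, nets gives the robot as it stands.
- The arm moves only by the tool arm_command, never from a script. Its argument "plan" is a list of rows, each an object with "dp": the shift along the world's x, y, z in m, a list of three; "dr": the turn, a rotation vector about the world's x, y, z in rad, a list of three; "grip": the opening, from 0 (shut) to 1 (fully open). In form: [{"dp": [x, y, z], "dr": [ax, ay, az], "grip": grip}, ...]. A call has 1 to 8 rows; each row shifts and turns the commanded pose from where the row before left it; what a row does not reach is not made up. A row lasts 1/10 s, in which the tool goes at most 50 mm and 8.59 degrees, less where a joint would pass 70% of its speed; a pose out of reach is approached as far as the arm can. A call is refused whole if a number of a shift passes 0.05 or a number of a turn 0.15, either way. A call with a gripper value outside its range is refused whole. The fingers move at their own pace and stop on an object; the grip force is fixed at half the most. Time passes only in rows, so rows that do not move let the fingers close. It gives the time, the measured TCP pose, the force and the opening at its end, in the units of the state.
- r.observe(): the state, without advancing time (a new reading comes with each control period).
- optics.capture(name): name is "scene" or "side" or "wrist"; returns the picture (400x640x3 uint8, red, green, blue); there is no depth.
- optics.calibration(name): a dict with "vertical_fov" (degrees; the focal length in pixels is half the picture's height over the tangent of half this angle, whatever the lens; pixels are square), "cx", "cy" (the principal point, pixels), "extrinsics" (4x4, takes a point from camera to world coordinates). Camera axes: x right, y up, looking along -z (the intrinsics and any distortion apply to the point x, -y, -z); pixel columns grow to the right and rows downward; lengths in m; the calibration is good to about 2 mm. The wrist camera is an equidistant fisheye: a pixel r from the principal point sees the ray r / f radians off the axis. A picture is of the moment at which its call begins: read the wrist's pose just before it. calibration takes no time and is no camera call; for the wrist camera it gives the pose at the moment of the call.
- r.sign_off(): hands the job in, once; it reports no verdict.
Trained networks look in the newest picture that a camera, given by its name, has taken for a name from the list of things; names that differ only in an ending like _2 or _b are one class to them, and where a whole thing is asked for, a point or a joint stands for the part that bears it (a point fixed in the world has none). Each returns a list of dicts, best first, with "score" (0 to 1); they miss things now and then, are a little off and sometimes report something else, mostly with a low value. They report only what shows in the picture. A call takes as long as a camera call.
- nets.look_for(label, camera): "at" ([column, row] in pixels, amid what is visible of it).
The state is a dict: "time_s": time; "joint_positions": joint angles; "dq": joint speeds; "effort": joint torques, N m; "position": TCP position; "orientation": TCP orientation; "contact_force": force on the tool from outside, world axes, zero at the start; "moment": the same for the moment, N m; "finger_gap": finger opening in m.
Only numpy, scipy, OpenCV 4.12 (cv2) and the standard library are available. Lean on these libraries where they do the work, as an engineer would, in place of code of your own. Each camera call takes 0.05 s, during which the arm holds its last target.

## Working session

There is one attempt and no reset: what is moved stays moved. The work goes in short steps, Python scripts to look and compute and a tool call to move; the robot and the scene stay as the last step left them, time stands still between calls to the robot, and variables do not carry over. Pictures are saved under pics/ and viewed, and the job is handed in when it is done.

Besides the shell and the picture viewer there is one more tool, called after ">>>" as name([rows], argument=value, ...), one row to a line, values as JSON. arm_command: Moves the arm, as the interface text tells. Its arguments: {"type":"object","properties":{"plan":{"type":"array","items":{"type":"object","properties":{"dp":{"type":"array","items":{"type":"number"}},"dr":{"type":"array","items":{"type":"number"}},"grip":{"type":"number"}}}}},"required":["plan"]}

```bash
mkdir -p pics; cat > h.py <<'E'
import numpy as np, cv2
from plant import r, optics, nets
def save(n,f):
    im=optics.capture(n); cv2.imwrite('pics/'+f,im[:,:,::-1]); return im
def ray(n,px,cal=None):
    c=cal or optics.calibration(n); f=200/np.tan(np.radians(c['vertical_fov'])/2)
    u=(px[0]-c['cx']);v=(px[1]-c['cy']); T=np.array(c['extrinsics'])
    if n=='wrist':
        rr=np.hypot(u,v); th=rr/f; d=np.array([np.sin(th)*u/max(rr,1e-9),-np.sin(th)*v/max(rr,1e-9),-np.cos(th)])
    else: d=np.array([u/f,-v/f,-1])
    d=T[:3,:3]@d; return T[:3,3],d/np.linalg.norm(d)
def tri(rs):
    A=0;b=0
    for o,d in rs:
        P=np.eye(3)-np.outer(d,d);A=A+P;b=b+P@o
    x=np.linalg.solve(A,b); return x,[np.linalg.norm((np.eye(3)-np.outer(d,d))@(x-o)) for o,d in rs]
E
python3 - <<'E'
from h import *
s=r.observe(); print(s)
for n in ['scene','side','wrist']:
    save(n,n+'0.png'); c=optics.calibration(n); print(n,{k:(np.round(v,3).tolist()) for k,v in c.items()if not isinstance(v,str)})
    for l in ['blue_grip','green_grip']: print(l,nets.look_for(l,n)[:3])
E
```

```text
{'time_s': 0.0, 'joint_positions': array([65.34043341, 19.07226175, -3.70756006, 83.70561731,  1.23743187,
       77.34279222, -5.07151068]), 'dq': array([-0.07670866, -0.0241969 ,  0.00530583,  0.08400427, -0.04032718,
        0.02398405, -0.02896789]), 'effort': array([-8.54364171e-04, -6.25439215e+01,  4.94888972e-02, -3.91598690e+01,
        1.62816863e-02,  9.89237189e-03, -1.33650215e-05]), 'position': array([ 0.24771816, -0.57340893,  0.23051605]), 'orientation': array([[ 9.17993530e-01,  3.96594885e-01, -6.13379781e-04],
       [ 3.96595355e-01, -9.17992653e-01,  1.27033938e-03],
       [-5.92680306e-05, -1.40942691e-03, -9.99999005e-01]]), 'contact_force': array([-0.1599044 , -0.12003784,  0.93514873]), 'moment': array([-0.03227101, -0.0332511 , -0.00916038]), 'finger_gap': 0.08554770944936858}
scene {'vertical_fov': 45.117, 'cx': 319.69, 'cy': 194.437, 'extrinsics': [[-0.018, -0.724, 0.69, 1.158], [1.0, 0.0, 0.027, 0.052], [-0.02, 0.69, 0.723, 0.858], [0.0, 0.0, 0.0, 1.0]]}
blue_grip [{'at': [393.7, 191.5], 'score': 0.95}]
green_grip [{'at': [242.6, 220.0], 'score': 0.89}, {'at': [394.3, 189.7], 'score': 0.71}, {'at': [396.7, 192.4], 'score': 0.23}]
side {'vertical_fov': 51.171, 'cx': 310.828, 'cy': 195.798, 'extrinsics': [[0.938, 0.227, -0.262, 0.333], [-0.346, 0.582, -0.736, -0.532], [-0.014, 0.781, 0.625, 0.64], [0.0, 0.0, 0.0, 1.0]]}
blue_grip [{'at': [250.5, 176.7], 'score': 0.76}]
green_grip [{'at': [350.3, 268.4], 'score': 0.79}, {'at': [249.5, 172.5], 'score': 0.2}]
wrist {'vertical_fov': 65.706, 'cx': 319.833, 'cy': 196.292, 'extrinsics': [[0.397, 0.881, 0.258, 0.313], [-0.918, 0.38, 0.112, -0.544], [0.001, -0.281, 0.96, 0.375], [0.0, 0.0, 0.0, 1.0]]}
blue_grip []
green_grip []
```

View pics/scene0.png

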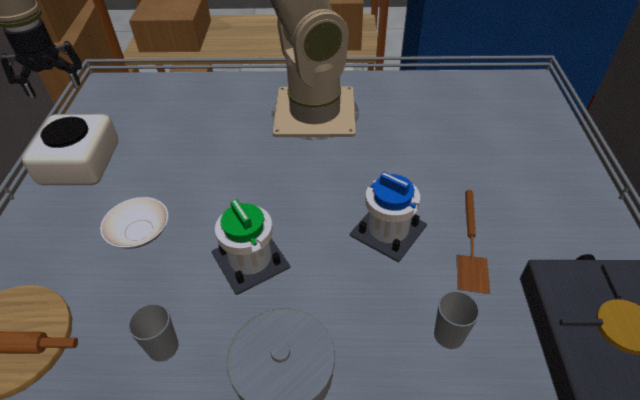

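View pics/side0.png

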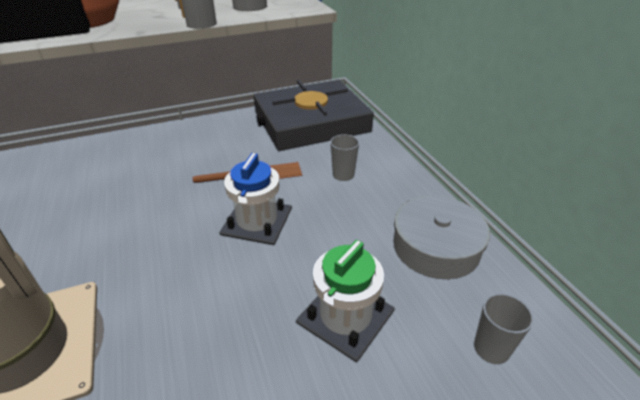

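```bash
python3 - <<'E'
from h import *
for a,b in [((393.7,191.5),(250.5,176.7)),((242.6,220),(350.3,268.4))]:
    print(tri([ray('scene',a),ray('side',b)]))
for f,(x0,y0) in [('scene0',(340,140)),('side0',(190,120))]:
    im=cv2.imread(f'pics/{f}.png')[y0:y0+120,x0:x0+120]; cv2.imwrite(f'pics/{f}c.png',cv2.resize(im,None,fx=5,fy=5,interpolation=2))
E
```

```text
(array([0.45226192, 0.17937725, 0.12676991]), [np.float64(0.0010424665979512319), np.float64(0.001042466597951223)])
(array([ 0.53860079, -0.12931277,  0.13346268]), [np.float64(0.002800812651324156), np.float64(0.0028008126513239993)])
```

The pictures show the blue cap at about (394,185) in scene and (250,168) in side, and the green one at (243,215) and (350,265). The net's points sit low on the caps, so I'll measure the bars directly.

View pics/scene0c.png

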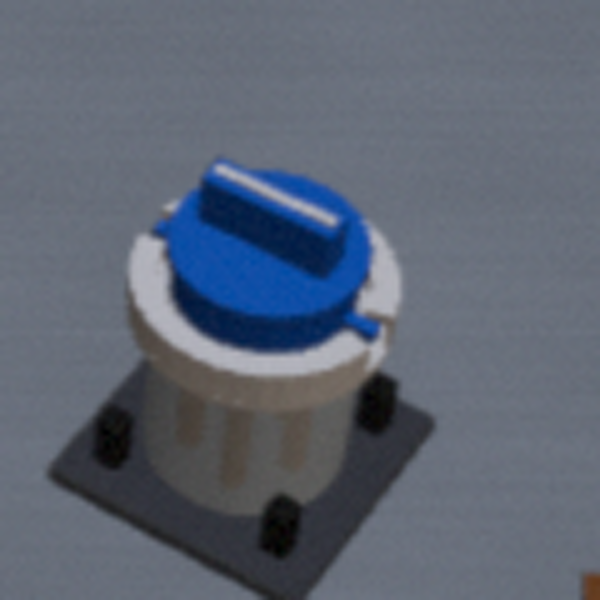

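View pics/side0c.png

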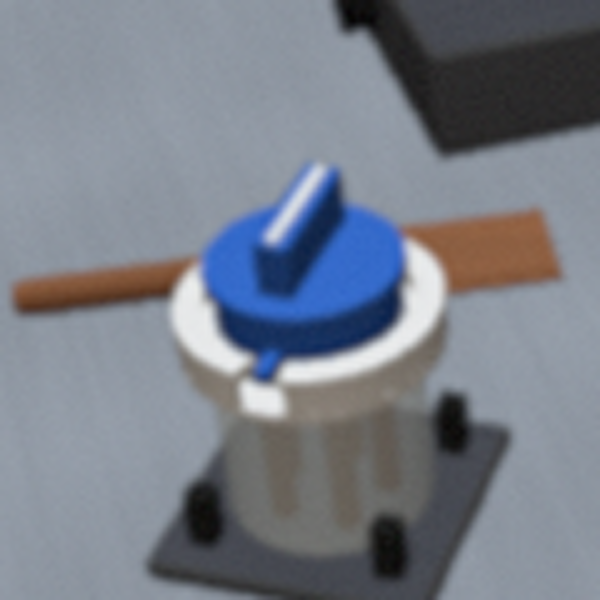

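```bash
python3 - <<'E'
from h import *
a=tri([ray('scene',(383.4,173.4)),ray('side',(243.6,168.6))])
b=tri([ray('scene',(407.6,184.6)),ray('side',(254.2,153.4))])
print(a,b,(a[0]+b[0])/2,np.linalg.norm(a[0]-b[0])); d=b[0]-a[0]; print(np.degrees(np.arctan2(d[1],d[0])))
s=r.observe();x=s['orientation'][:,0];print(np.degrees(np.arctan2(x[1],x[0])))
# with known top height .167
for n,ps in [('scene',[(383.4,173.4),(407.6,184.6)]),('side',[(243.6,168.6),(254.2,153.4)])]:
    q=[]
    for p in ps:
        o,dd=ray(n,p); q.append(o+dd*(.167-o[2])/dd[2])
    d=q[1]-q[0];print(n,np.mean(q,0),np.linalg.norm(d),np.degrees(np.arctan2(d[1],d[0])))
E
```

```text
(array([0.43718546, 0.15628652, 0.16577031]), [np.float64(0.0004239807237889102), np.float64(0.0004239807237888431)]) (array([0.47039194, 0.20240279, 0.16608583]), [np.float64(0.000592046174516686), np.float64(0.000592046174516691)]) [0.4537887  0.17934466 0.16592807] 0.05682851371455423
54.24384344336491
23.36185430642895
scene [0.45427011 0.17948278 0.167     ] 0.05659607226659119 54.7729458681037
side [0.45371086 0.17697671 0.167     ] 0.05691889767223199 54.25606370423571
```

Bar middle comes out at (0.454, 0.179) with its top at z 0.166 (0.167 expected) and a bearing of about 54.5°. The line measures 57 mm, consistent with the 62 mm bar. I'll move over there at a height that clears the green jar.

>>> arm_command([
  {"dp": [0.018,0.034,0.005],"dr": [0,0,0.035],"grip": 1},
  {"dp": [0.018,0.034,0.005],"dr": [0,0,0.035],"grip": 1},
  {"dp": [0.018,0.034,0.005],"dr": [0,0,0.035],"grip": 1},
  {"dp": [0.018,0.034,0.005],"dr": [0,0,0.035],"grip": 1},
  {"dp": [0.018,0.034,0.005],"dr": [0,0,0.035],"grip": 1},
  {"dp": [0.018,0.034,0.005],"dr": [0,0,0.035],"grip": 1},
  {"dp": [0.018,0.034,0.005],"dr": [0,0,0.035],"grip": 1},
  {"dp": [0.018,0.034,0.005],"dr": [0,0,0.035],"grip": 1},
])

```text
time_s: 1.25
position: [0.3924, -0.3003, 0.2718]
orientation: [[0.772, 0.636, 0.0], [0.636, -0.772, -0.001], [-0.0, 0.001, -1.0]]
contact_force: [0.3, -0.6, 0.0]
finger_gap: 0.0856
```

>>> arm_command([
  {"dp": [0.018,0.034,0],"dr": [0,0,0.035],"grip": 1},
  {"dp": [0.018,0.034,0],"dr": [0,0,0.035],"grip": 1},
  {"dp": [0.018,0.034,0],"dr": [0,0,0.035],"grip": 1},
  {"dp": [0.018,0.034,0],"dr": [0,0,0.035],"grip": 1},
  {"dp": [0,0.035,0],"dr": [0,0,0.035],"grip": 1},
  {"dp": [0,0.035,0],"dr": [0,0,0.035],"grip": 1},
  {"dp": [0,0.035,0],"dr": [0,0,0.035],"grip": 1},
  {"dp": [0,0.035,0],"dr": [0,0,0.035],"grip": 1},
])

```text
time_s: 2.05
position: [0.4637, -0.0243, 0.2715]
orientation: [[0.566, 0.824, 0.001], [0.824, -0.566, -0.0], [-0.0, 0.001, -1.0]]
contact_force: [0.9, -0.4, 0.4]
finger_gap: 0.0852
```

>>> arm_command([
  {"dp": [-0.002,0.04,0],"dr": [0,0,0],"grip": 1},
  {"dp": [-0.002,0.04,0],"dr": [0,0,0],"grip": 1},
  {"dp": [-0.002,0.04,-0.01],"dr": [0,0,0],"grip": 1},
  {"dp": [-0.002,0.04,-0.015],"dr": [0,0,0],"grip": 1},
  {"dp": [-0.002,0.04,-0.015],"dr": [0,0,-0.015],"grip": 1},
  {"dp": [0,0,0],"dr": [0,0,0],"grip": 1},
  {"dp": [0,0,0],"dr": [0,0,0],"grip": 1},
])

```text
time_s: 2.75
position: [0.4535, 0.1749, 0.2311]
orientation: [[0.578, 0.816, -0.001], [0.816, -0.578, -0.0], [-0.0, -0.0, -1.0]]
contact_force: [-0.1, -0.7, 0.6]
finger_gap: 0.0857
```

```bash
python3 - <<'E'
from h import *
s=r.observe(); print(s['position'],s['joint_positions'],np.degrees(np.arctan2(*s['orientation'][[1,0],0])))
im=save('wrist','wrist1.png'); import pickle; pickle.dump(optics.calibration('wrist'),open('w1.pkl','wb'))
E
```

```text
[0.45352804 0.1748767  0.23112993] [ 18.98540883   4.89481546 -47.08480824 102.01085965   3.69939454
  74.71176155 -64.25675124] 54.716787963284276
```

View pics/wrist1.png

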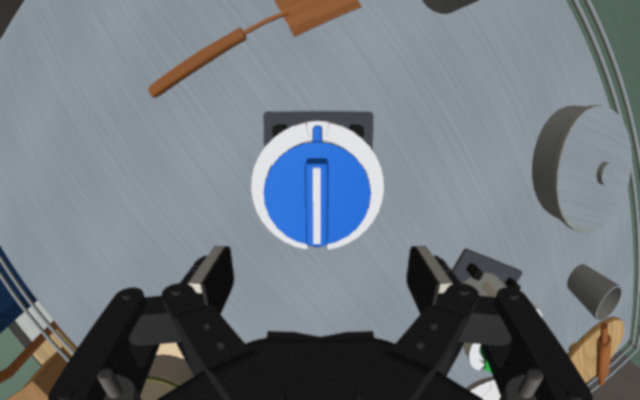

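The wrist view shows the bar's white line from (316,168) to (317,243), square between the jaws. Joint 7 stands at -64° and a clockwise turn drives it towards its limit of -149°. I'll flip the gripper 180° first, which gives the same grasp.

```bash
python3 - <<'E'
from h import *
import pickle; c=pickle.load(open('w1.pkl','rb'))
im=cv2.imread('pics/wrist1.png'); m=(im.min(2)>170).astype(np.uint8); m[:, :305]=0;m[:,328:]=0;m[:160]=0;m[246:]=0
ys,xs=np.nonzero(m);print(ys.min(),ys.max(),xs.min(),xs.max())
q=[]
for p in [(xs[ys<172].mean(),ys.min()-.5),(xs[ys>238].mean(),ys.max()+.5)]:
    o,d=ray('wrist',p,c); q.append(o+d*(.167-o[2])/d[2])
d=q[0]-q[1];print(q,np.mean(q,0),np.linalg.norm(d),np.degrees(np.arctan2(d[1],d[0])))
E
```

```text
168 245 305 319
[array([0.46918989, 0.20170928, 0.167     ]), array([0.43481247, 0.15437325, 0.167     ])] [0.45200118 0.17804126 0.167     ] 0.058502197440790264 54.011267773581096
```

>>> arm_command([
  {"dp": [0,0,0],"dr": [0,0,0.143],"grip": 1},
  {"dp": [0,0,0],"dr": [0,0,0.143],"grip": 1},
  {"dp": [0,0,0],"dr": [0,0,0.143],"grip": 1},
  {"dp": [0,0,0],"dr": [0,0,0.143],"grip": 1},
  {"dp": [0,0,0],"dr": [0,0,0.143],"grip": 1},
  {"dp": [0,0,0],"dr": [0,0,0.143],"grip": 1},
  {"dp": [0,0,0],"dr": [0,0,0.143],"grip": 1},
  {"dp": [0,0,0],"dr": [0,0,0.143],"grip": 1},
])

```text
time_s: 3.6
position: [0.4546, 0.1726, 0.2318]
orientation: [[-0.505, 0.863, 0.001], [0.863, 0.505, -0.001], [-0.001, 0.001, -1.0]]
contact_force: [0.5, 0.0, -1.1]
finger_gap: 0.0854
```

```bash
python3 - <<'E'
from h import *
s=r.observe(); print(s['position'],s['joint_positions'],np.degrees(np.arctan2(*s['orientation'][[1,0],0])))
E
```

```text
[0.45462904 0.17258011 0.23183804] [ 22.64235477   5.28412663 -50.72188451 101.86251266   4.29482652
  74.78524467   1.23067107] 120.31662253605921
```

>>> arm_command([
  {"dp": [0,0,0],"dr": [0,0,0.142],"grip": 1},
  {"dp": [0,0,0],"dr": [0,0,0.142],"grip": 1},
  {"dp": [0,0,0],"dr": [0,0,0.142],"grip": 1},
  {"dp": [0,0,0],"dr": [0,0,0.142],"grip": 1},
  {"dp": [0,0,0],"dr": [0,0,0.142],"grip": 1},
  {"dp": [0,0,0],"dr": [0,0,0.142],"grip": 1},
  {"dp": [0,0,0],"dr": [0,0,0.142],"grip": 1},
  {"dp": [0,0,0],"dr": [0,0,0.142],"grip": 1},
])

```text
time_s: 4.4
position: [0.4546, 0.1726, 0.2318]
orientation: [[-0.996, -0.094, 0.001], [-0.094, 0.996, -0.001], [-0.001, -0.001, -1.0]]
contact_force: [0.9, -0.3, -0.2]
finger_gap: 0.0855
```

>>> arm_command([
  {"dp": [0,0,0],"dr": [0,0,0.142],"grip": 1},
  {"dp": [0,0,0],"dr": [0,0,0.142],"grip": 1},
  {"dp": [0,0,0],"dr": [0,0,0.142],"grip": 1},
  {"dp": [0,0,0],"dr": [0,0,0.142],"grip": 1},
  {"dp": [0,0,0],"dr": [0,0,0.142],"grip": 1},
  {"dp": [0,0,0],"dr": [0,0,0.142],"grip": 1},
  {"dp": [0,0,0],"dr": [0,0,0],"grip": 1},
  {"dp": [0,0,0],"dr": [0,0,0],"grip": 1},
])

```text
time_s: 5.2
position: [0.4543, 0.1732, 0.2316]
orientation: [[-0.592, -0.806, 0.0], [-0.806, 0.592, -0.0], [0.0, -0.001, -1.0]]
contact_force: [0.2, 0.2, -0.3]
finger_gap: 0.0854
```

```bash
python3 - <<'E'
from h import *
s=r.observe(); print(s['position'],s['joint_positions'],np.degrees(np.arctan2(*s['orientation'][[1,0],0])))
save('wrist','wrist2.png'); c=optics.calibration('wrist')
im=cv2.imread('pics/wrist2.png'); m=(im.min(2)>170).astype(np.uint8); m[:, :305]=0;m[:,328:]=0;m[:160]=0
ys,xs=np.nonzero(m);print(ys.min(),ys.max())
import pickle; pickle.dump(c,open('w2.pkl','wb'))
E
```

```text
[0.45432568 0.17320296 0.23157815] [ 30.11694459   6.69111937 -59.10326703 101.61436664   5.97365959
  75.00643299 113.32823159] -126.30857560062144
179 256
```

View pics/wrist2.png

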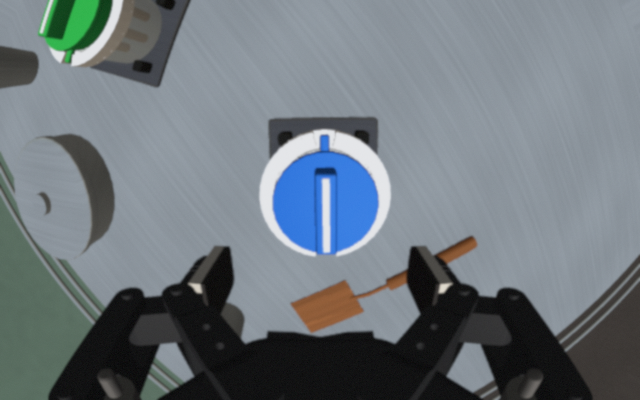

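The line now runs from (325.5,178) to (326.5,252), with the bar again between the jaws.

```bash
python3 - <<'E'
from h import *
import pickle; c=pickle.load(open('w2.pkl','rb'))
q=[]
for p in [(325.5,178),(326.5,252.5)]:
    o,d=ray('wrist',p,c); q.append(o+d*(.167-o[2])/d[2])
d=q[0]-q[1];print(np.mean(q,0),np.linalg.norm(d),np.degrees(np.arctan2(d[1],d[0])))
E
```

```text
[0.45278173 0.18110177 0.167     ] 0.057003046691055305 -125.17064900650983
```

>>> arm_command([
  {"dp": [-0.0013,0.006,-0.02],"dr": [0,0,0.02],"grip": 1},
  {"dp": [0,0,-0.02],"dr": [0,0,0],"grip": 1},
  {"dp": [0,0,-0.02],"dr": [0,0,0],"grip": 1},
  {"dp": [0,0,-0.016],"dr": [0,0,0],"grip": 1},
  {"dp": [0,0,-0.01],"dr": [0,0,0],"grip": 1},
  {"dp": [0,0,0],"dr": [0,0,0],"grip": 1},
  {"dp": [0,0,0],"dr": [0,0,0],"grip": 1},
])

```text
time_s: 5.95
position: [0.4529, 0.1804, 0.1459]
orientation: [[-0.572, -0.82, 0.0], [-0.82, 0.572, 0.0], [-0.0, -0.0, -1.0]]
contact_force: [-0.2, -0.3, -0.1]
finger_gap: 0.0858
```

>>> arm_command([
  {"dp": [0,0,0],"dr": [0,0,0],"grip": 0},
  {"dp": [0,0,0],"dr": [0,0,0],"grip": 0},
  {"dp": [0,0,0],"dr": [0,0,0],"grip": 0},
  {"dp": [0,0,0],"dr": [0,0,0],"grip": 0},
  {"dp": [0,0,0],"dr": [0,0,0],"grip": 0},
  {"dp": [0,0,0],"dr": [0,0,0],"grip": 0},
  {"dp": [0,0,0],"dr": [0,0,0],"grip": 0},
  {"dp": [0,0,0],"dr": [0,0,0],"grip": 0},
])

```text
time_s: 6.75
position: [0.4536, 0.1796, 0.1458]
orientation: [[-0.572, -0.82, 0.002], [-0.82, 0.572, -0.0], [-0.001, -0.002, -1.0]]
contact_force: [4.1, -3.6, 3.1]
finger_gap: 0.0144
```

```bash
python3 - <<'E'
from h import *
s=r.observe(); print(s['position'],s['finger_gap'],s['joint_positions'],np.degrees(np.arctan2(*s['orientation'][[1,0],0])),s['contact_force'],s['moment'])
save('side','side2.png')
im=cv2.imread('pics/side2.png')[100:250,170:330]; cv2.imwrite('pics/side2c.png',cv2.resize(im,None,fx=4,fy=4,interpolation=2))
E
```

```text
[0.45359931 0.1796154  0.14579612] 0.014448646306205199 [ 26.43201496  13.05031334 -58.32832711 107.87099598  12.25322151
  65.62075544 108.78728585] -124.88093806785164 [ 4.12167491 -3.61360392  3.11836253] [-0.7316357  -0.78178769 -0.12715309]
```

View pics/side2c.png

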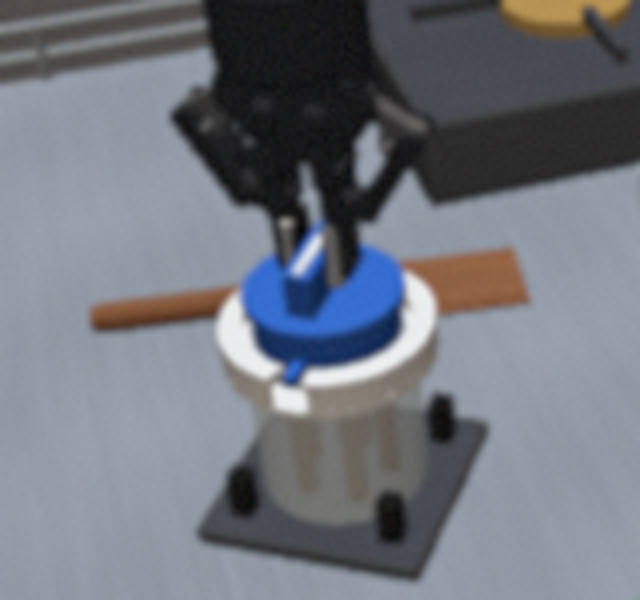

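The fingers hold the bar at a 14.4 mm reading, with about 5 N of side load. I'll re-centre by 1 mm and press down.

>>> arm_command([
  {"dp": [0.001,-0.001,-0.002],"dr": [0,0,0],"grip": 0},
  {"dp": [0,0,-0.002],"dr": [0,0,0],"grip": 0},
  {"dp": [0,0,-0.002],"dr": [0,0,0],"grip": 0},
  {"dp": [0,0,-0.002],"dr": [0,0,0],"grip": 0},
  {"dp": [0,0,-0.002],"dr": [0,0,0],"grip": 0},
  {"dp": [0,0,0],"dr": [0,0,0],"grip": 0},
  {"dp": [0,0,0],"dr": [0,0,0],"grip": 0},
])

```text
time_s: 7.5
position: [0.4537, 0.1796, 0.1354]
orientation: [[-0.571, -0.821, 0.0], [-0.821, 0.571, 0.0], [-0.0, 0.0, -1.0]]
contact_force: [0.3, -0.2, 6.0]
finger_gap: 0.0151
```

Pressed 10.4 mm at 6.0 N with the side load gone. Now the clockwise turn, which is negative yaw.

>>> arm_command([
  {"dp": [0,0,0],"dr": [0,0,-0.055],"grip": 0},
  {"dp": [0,0,0],"dr": [0,0,-0.055],"grip": 0},
  {"dp": [0,0,0],"dr": [0,0,-0.055],"grip": 0},
  {"dp": [0,0,0],"dr": [0,0,-0.055],"grip": 0},
  {"dp": [0,0,0],"dr": [0,0,-0.055],"grip": 0},
  {"dp": [0,0,0],"dr": [0,0,-0.055],"grip": 0},
  {"dp": [0,0,0],"dr": [0,0,-0.055],"grip": 0},
  {"dp": [0,0,0],"dr": [0,0,-0.055],"grip": 0},
])

```text
time_s: 8.3
position: [0.4539, 0.1794, 0.1355]
orientation: [[-0.867, -0.498, 0.001], [-0.498, 0.867, 0.0], [-0.001, -0.0, -1.0]]
contact_force: [1.8, -0.4, 6.6]
finger_gap: 0.0146
```

```bash
python3 - <<'E'
from h import *
s=r.observe(); print(s['position'],s['finger_gap'],s['joint_positions'],np.degrees(np.arctan2(*s['orientation'][[1,0],0])),s['contact_force'],s['moment'])
save('side','side3.png')
im=cv2.imread('pics/side3.png')[100:250,170:330]; cv2.imwrite('pics/side3c.png',cv2.resize(im,None,fx=4,fy=4,interpolation=2))
E
```

```text
[0.45387664 0.17942046 0.1355381 ] 0.014646238038943077 [ 22.75165599  12.84745484 -54.17916874 108.58087007  11.57238936
  64.2411411   84.08271503] -150.10350437842462 [ 1.84864678 -0.39153273  6.61585083] [-0.2341713  -0.09877531  0.26665386]
```

View pics/side3c.png

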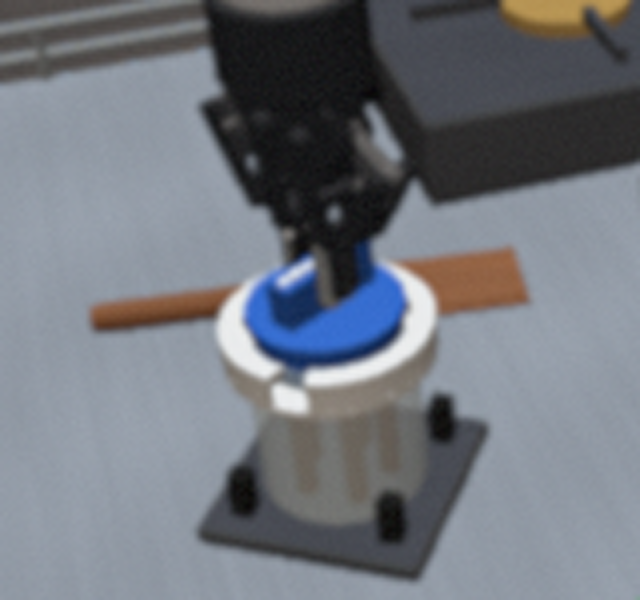

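The cap is turning with the gripper at 0.27 N m and its lug is under the ring. I'll continue to about 1.35 rad.

>>> arm_command([
  {"dp": [0,0,0],"dr": [0,0,-0.055],"grip": 0},
  {"dp": [0,0,0],"dr": [0,0,-0.055],"grip": 0},
  {"dp": [0,0,0],"dr": [0,0,-0.055],"grip": 0},
  {"dp": [0,0,0],"dr": [0,0,-0.055],"grip": 0},
  {"dp": [0,0,0],"dr": [0,0,-0.055],"grip": 0},
  {"dp": [0,0,0],"dr": [0,0,-0.055],"grip": 0},
  {"dp": [0,0,0],"dr": [0,0,-0.055],"grip": 0},
  {"dp": [0,0,0],"dr": [0,0,-0.055],"grip": 0},
])

```text
time_s: 9.15
position: [0.454, 0.1792, 0.1355]
orientation: [[-0.997, -0.081, 0.001], [-0.081, 0.997, -0.0], [-0.001, -0.0, -1.0]]
contact_force: [1.5, -1.9, 6.5]
finger_gap: 0.0146
```

>>> arm_command([
  {"dp": [0,0,0],"dr": [0,0,-0.055],"grip": 0},
  {"dp": [0,0,0],"dr": [0,0,-0.055],"grip": 0},
  {"dp": [0,0,0],"dr": [0,0,-0.055],"grip": 0},
  {"dp": [0,0,0],"dr": [0,0,-0.055],"grip": 0},
  {"dp": [0,0,0],"dr": [0,0,-0.055],"grip": 0},
  {"dp": [0,0,0],"dr": [0,0,-0.055],"grip": 0},
  {"dp": [0,0,0],"dr": [0,0,-0.055],"grip": 0},
  {"dp": [0,0,0],"dr": [0,0,-0.045],"grip": 0},
])

```text
time_s: 9.95
position: [0.454, 0.179, 0.1355]
orientation: [[-0.94, 0.342, 0.001], [0.342, 0.94, -0.001], [-0.001, -0.0, -1.0]]
contact_force: [2.2, -2.5, 5.9]
finger_gap: 0.0149
```

>>> arm_command([
  {"dp": [0,0,0],"dr": [0,0,0],"grip": 0},
  {"dp": [0,0,0],"dr": [0,0,0],"grip": 0},
])

```text
time_s: 10.15
position: [0.4539, 0.179, 0.1355]
orientation: [[-0.94, 0.34, 0.001], [0.34, 0.94, -0.0], [-0.001, -0.0, -1.0]]
contact_force: [0.6, -1.9, 6.4]
finger_gap: 0.0148
```

```bash
python3 - <<'E'
from h import *
s=r.observe(); print(s['position'],s['finger_gap'],s['joint_positions'],np.degrees(np.arctan2(*s['orientation'][[1,0],0])),s['contact_force'],s['moment'])
save('side','side4.png')
im=cv2.imread('pics/side4.png')[100:250,170:330]; cv2.imwrite('pics/side4c.png',cv2.resize(im,None,fx=4,fy=4,interpolation=2))
E
```

```text
[0.45394705 0.17895252 0.13548618] 0.014773897847357607 [ 17.12585959  11.2916132  -47.6149624  108.80344662   9.32223131
  63.8105546   36.04832201] 160.1197188553745 [ 0.5716238  -1.92366083  6.37508024] [-0.45110729 -0.23755351 -0.00228232]
```

View pics/side4c.png

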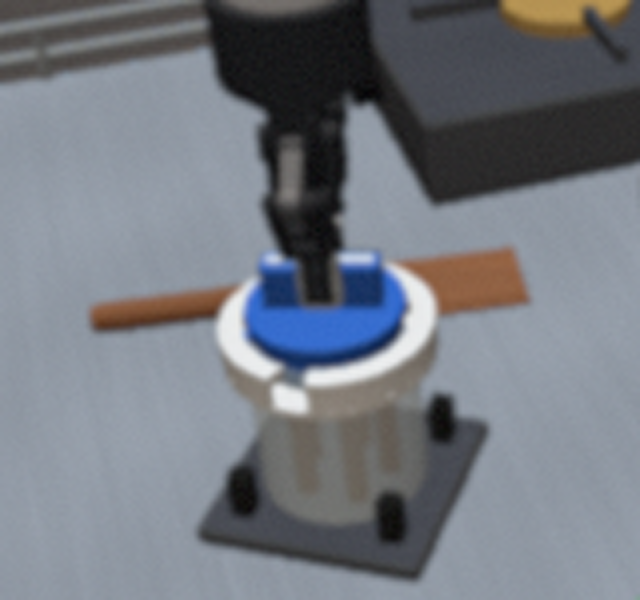

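Turned 75° (1.31 rad), mid-range of the notches, with the moment relaxed to zero. I'll let the lugs rise into the notches while still held, then open.

>>> arm_command([
  {"dp": [0,0,-0.0],"dr": [0,0,0],"grip": 0},
  {"dp": [0,0,0.002],"dr": [0,0,0],"grip": 0},
  {"dp": [0,0,0.002],"dr": [0,0,0],"grip": 0},
  {"dp": [0,0,0.0015],"dr": [0,0,0],"grip": 0},
  {"dp": [0,0,0],"dr": [0,0,0],"grip": 0},
])

```text
time_s: 10.7
position: [0.454, 0.179, 0.141]
orientation: [[-0.94, 0.34, 0.001], [0.34, 0.94, -0.0], [-0.001, 0.0, -1.0]]
contact_force: [2.3, -2.0, 5.2]
finger_gap: 0.0148
```

>>> arm_command([
  {"dp": [0,0,0],"dr": [0,0,0],"grip": 1},
  {"dp": [0,0,0],"dr": [0,0,0],"grip": 1},
  {"dp": [0,0,0],"dr": [0,0,0],"grip": 1},
  {"dp": [0,0,0],"dr": [0,0,0],"grip": 1},
  {"dp": [0,0,0],"dr": [0,0,0],"grip": 1},
  {"dp": [0,0,0],"dr": [0,0,0],"grip": 1},
  {"dp": [0,0,0],"dr": [0,0,0],"grip": 1},
  {"dp": [0,0,0],"dr": [0,0,0],"grip": 1},
])

```text
time_s: 11.5
position: [0.4536, 0.1792, 0.1409]
orientation: [[-0.94, 0.34, 0.0], [0.34, 0.94, 0.0], [-0.0, 0.0, -1.0]]
contact_force: [0.1, 1.2, -0.7]
finger_gap: 0.0856
```

>>> arm_command([
  {"dp": [0,0,0.02],"dr": [0,0,0],"grip": 1},
  {"dp": [0,0,0.02],"dr": [0,0,0],"grip": 1},
  {"dp": [0,0,0.03],"dr": [0,0,0],"grip": 1},
  {"dp": [0,0,0.03],"dr": [0,0,0],"grip": 1},
  {"dp": [0,0,0.03],"dr": [0,0,0],"grip": 1},
  {"dp": [0,0,0],"dr": [0,0,0],"grip": 1},
])

```text
time_s: 12.1
position: [0.455, 0.1801, 0.2746]
orientation: [[-0.94, 0.34, 0.006], [0.34, 0.94, 0.001], [-0.005, 0.003, -1.0]]
contact_force: [1.5, 0.5, 0.4]
finger_gap: 0.0856
```

```bash
python3 - <<'E'
from h import *
save('side','side5.png');save('scene','scene5.png');save('wrist','wrist5.png')
a=cv2.imread('pics/side5.png')[120:240,190:310];b=cv2.imread('pics/scene5.png')[140:260,340:460]
cv2.imwrite('pics/c5.png',cv2.resize(np.hstack([a,b]),None,fx=3.3,fy=3.3,interpolation=2))
E
```

```text
(no output)
```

View pics/c5.png

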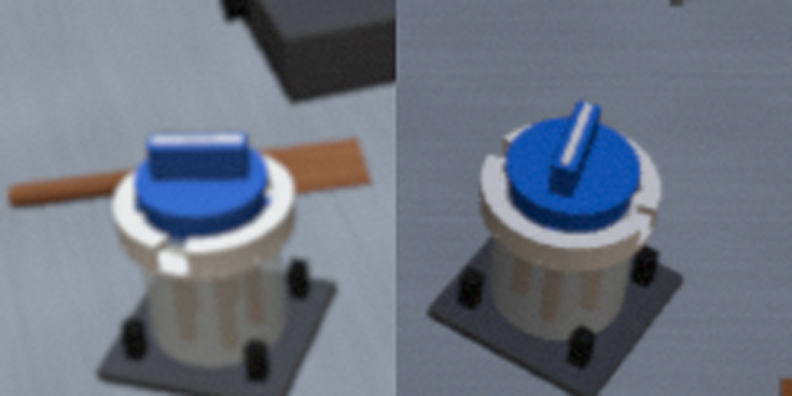

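View pics/scene5.png

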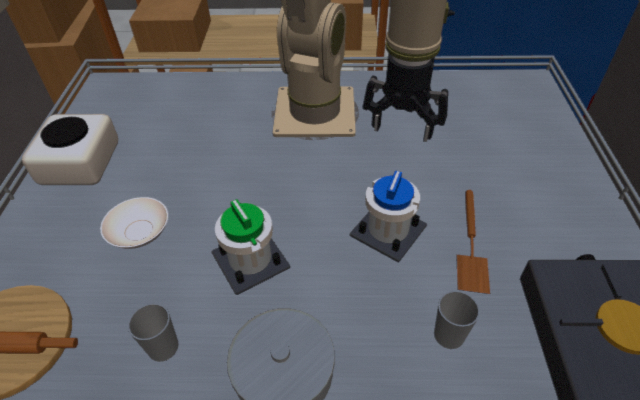

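Cap turned, released, and the gripper clear. I'll measure the height and angle of the white line at side (152–245,141) and scene (585,105)–(566,163) in the crop.

```bash
python3 - <<'E'
from h import *
S=lambda x,y:(190+x/3.3,120+y/3.3); C=lambda x,y:(340+(x-396)/3.3,140+y/3.3)
a=tri([ray('scene',C(584,106)),ray('side',S(151,141))]);b=tri([ray('scene',C(566,163)),ray('side',S(245,141))])
d=b[0]-a[0];print(a,b,(a[0]+b[0])/2,np.linalg.norm(d),np.degrees(np.arctan2(d[1],d[0])))
s=r.observe();print(s['time_s'],s['contact_force'])
E
```

```text
(array([0.42826638, 0.18601971, 0.16224882]), [np.float64(0.0007752533138158863), np.float64(0.0007752533138159957)]) (array([0.48155381, 0.16875527, 0.1621775 ]), [np.float64(0.0018941551966067643), np.float64(0.0018941551966067465)]) [0.45491009 0.17738749 0.16221316] 0.0560144257655043 -17.951660798722926
12.25 [-0.70317861  1.1626836   0.59891043]
```

The top is 3.7 mm lower than at the start (about 4 mm expected when locked), and the bar has turned about 72° (1.26 rad, inside 1.13–1.45).

```bash
python3 -c "
from h import *
print(r.sign_off())"
```

```text
the job is handed in; nothing more can be done
None
```

The blue cap is pushed down, turned clockwise and locked, and I handed the job in at about 12 s of the 40 s allowed.

**What I did:** I gripped the bar, pressed it down about 10.4 mm (6 N), turned it clockwise by 75° of the tool (1.31 rad), let it rise while still held, then opened the gripper and backed straight up. I turned the gripper half round before gripping, so the last joint stayed well inside its range.

**Last checks:**
- **Height:** the blue bar's top measures 3.7 mm lower than at the start, against about 4 mm when locked.
- **Turn:** the bar measures about 72° (1.26 rad) in the pictures, against 75° from the tool. Both lie inside the notch range of 1.13–1.45 rad.
- **Green jar:** it looks unchanged in the last scene picture. I did not measure it again, but the arm never came near it.
- **Gripper:** it is clear of everything, about 11 cm above the cap.

None of the checks failed. Early on, the network's points for the caps came out 20–27 mm too low, so I measured the bars' white lines instead.

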